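# Close the carved boxes with their own lids

## Robot

A 6-joint arm with a two-finger parallel gripper is mounted at the origin on the work surface. World frame = base frame: x ahead of the robot, y to its left, z up, the work surface at z = 0. Lengths are in m, angles in rad, forces in N, time in s.
With the tool pointing down it reaches from about 0.375 to 0.9 m from the base axis. Payload 3.1 kg.
Tool frame: the origin (TCP) lies at the very end of the fingers, on their centre line; the grasp point (between the pads) lies 19 mm behind it; x points along the fingers, z is the direction in which the jaws open and shut, and the axes are right-handed (so a half turn about x gives the same grasp; the last joint's range is limited). The gripper opens to 85 mm and grips with 20 to 120 N. Pads are 22 mm wide; open, the fingers measure 114 mm over their backs; the gripper's body (76 mm by 85 mm) begins 54 mm behind the grasp point. The pads swing forward as they close: fully open they stand 13 mm farther back than shut.
Start: joints at [-1.298, 0.527, 1.433, -0, 1.181, -0.178], TCP at [0.273, -0.562, 0.231] pointing down, gripper open.
Joint ranges: [-3.08, 3.08], [-0.75, 2.2], [0.22, 2.44], [-1.43, 4.57], [0, 2.65], [-2.85, 2.85]. Speed limits (rad/s): [2.79, 2.79, 3.14, 3.14, 3.14, 3.14].

## Interface

Orientations are given as a 3x3 rotation matrix whose columns are the frame's x, y, z axes.
In Python, from station import robot, gripper_open, gripper_close, imaging, hand_in, readout gives the robot as it stands. The module is installed in compiled form; this text tells all that it offers. Calls block until the motion is done:
- robot.move_ptp(position, orientation): joint-space move of the TCP to a pose.
- robot.movel(position, rot=None, feed=0.15, stop_force=None): straight line of the TCP; rot=None keeps the orientation; feed is the mean speed in m/s. With stop_force (N) it stops when the force on the tool has changed by that much, and returns True; else False.
- robot.goto_joints(angles): joint-space move.
- gripper_open() and gripper_close(strength=None): open the fingers fully, or close them until they stop; strength is the grip in N (None keeps the last).
- robot.sleep(seconds).
- robot.inverse_kinematics(position, orientation): joint angles nearest the present ones, or None.
- imaging.get_image(name): name is "scene" or "side" or "wrist"; returns a dict with "image" (480x640x3 uint8, red, green, blue), "K" (3x3 intrinsics, pixels), "k1" (the pictures are not rectified: a ray, as slopes to the right and down, at radius r is drawn at 1 + k1 r^2 times it, then the intrinsics apply), "T" (4x4, takes a point from camera to world coordinates). Camera axes: x right, y up, looking along -z (the intrinsics and any distortion apply to the point x, -y, -z); pixel columns grow to the right and rows downward; lengths in m; the calibration is good to about 2 mm. A picture is of the moment at which its call begins. There is no depth.
A pose or a line that the arm cannot do raises robot.MotionError and nothing moves.
- hand_in(): hands the job in, once; it reports no verdict.
Readings, each from a call of its own:
- readout.current_time(): time.
- readout.current_q(): joint angles.
- readout.current_qd(): joint speeds.
- readout.current_joint_torque(): joint torques, N m.
- readout.current_tool_pos(): TCP position.
- readout.current_orientation(): TCP orientation.
- readout.current_ft_force(): force on the tool from outside, world axes, zero at the start.
- readout.current_wrist_torque(): the same for the moment, N m.
- readout.current_width(): opening from 0.0 (shut) to 1.0 (fully open).
Only numpy, scipy, OpenCV 4.12 (cv2) and the standard library are available. Lean on these libraries where they do the work, as an engineer would, in place of code of your own. Each camera call takes 0.05 s, during which the arm holds its last target. There are 200 camera calls.

## Task

Pick out the four pale knobbed wooden lids lying on the carver's bench and close the four open boxes with them, each lid on the box of its own shape and size, fully home with the plug inside and the square and oblong ones squared up with their box. Leave the boxes standing where they are, and do not disturb the sharpening stone and the palm gouge lying among them.

Things in the scene. Friction and masses are not known exactly. Their poses are not given: they have to be found in the camera images.
- lid_large_round: Loose pale wooden lid, round, the larger of the two round ones: plate 98 mm across, 8 mm thick, on a central plug 64 mm across, 7 mm deep underneath; in the middle of the top a square knob 22 x 22 mm, 28 mm tall, its sides parallel to the lid's x and y axes. About 30 to 110 g. Origin: centre of the underside of the plug, z up; the plate's top is at 15 mm, the knob's top at 43 mm. It starts lying the right way up on the bench, resting on its plug.
- box_large_round: Loose pale wooden box, open on top, round, the larger of the two round ones: 94 mm across outside, 80 mm inside, 44 mm high, walls 7 mm, floor 6 mm. About 250 to 400 g. Origin: centre of its underside, z up. When its lid is home the plate lies on the rim and the lid's origin is 37 mm above the box's origin; the plug then has 8 mm of play on each side.
- lid_small_round: Loose pale wooden lid, round, the smaller of the two round ones: plate 66 mm across, 8 mm thick, on a central plug 32 mm across, 7 mm deep underneath; in the middle of the top a square knob 22 x 22 mm, 28 mm tall, its sides parallel to the lid's x and y axes. About 30 to 110 g. Origin: centre of the underside of the plug, z up; the plate's top is at 15 mm, the knob's top at 43 mm. It starts lying the right way up on the bench, resting on its plug.
- box_small_round: Loose pale wooden box, open on top, round, the smaller of the two round ones: 62 mm across outside, 48 mm inside, 44 mm high, walls 7 mm, floor 6 mm. About 250 to 400 g. Origin: centre of its underside, z up. When its lid is home the plate lies on the rim and the lid's origin is 37 mm above the box's origin; the plug then has 8 mm of play on each side.
- lid_square: Loose pale wooden lid, square: plate 84 x 84 mm, 8 mm thick, on a central plug 50 x 50 mm, 7 mm deep underneath; in the middle of the top a square knob 22 x 22 mm, 28 mm tall, its sides parallel to the lid's x and y axes. About 30 to 110 g. Origin: centre of the underside of the plug, z up; the plate's top is at 15 mm, the knob's top at 43 mm. It starts lying the right way up on the bench, resting on its plug.
- box_square: Loose pale wooden box, open on top, square: 80 x 80 mm outside, 66 x 66 mm inside, 44 mm high, walls 7 mm, floor 6 mm. About 250 to 400 g. Origin: centre of its underside, z up. When its lid is home the plate lies on the rim and the lid's origin is 37 mm above the box's origin; the plug then has 8 mm of play on each side.
- lid_oblong: Loose pale wooden lid, oblong: plate 108 mm (its x) x 62 mm (its y), 8 mm thick, on a central plug 74 x 28 mm, 7 mm deep underneath; in the middle of the top a square knob 22 x 22 mm, 28 mm tall, its sides parallel to the lid's x and y axes. About 30 to 110 g. Origin: centre of the underside of the plug, z up; the plate's top is at 15 mm, the knob's top at 43 mm. It starts lying the right way up on the bench, resting on its plug.
- box_oblong: Loose pale wooden box, open on top, oblong: 104 mm (its x) x 58 mm (its y) outside, 90 x 44 mm inside, 44 mm high, walls 7 mm, floor 6 mm. About 250 to 400 g. Origin: centre of its underside, z up. When its lid is home the plate lies on the rim and the lid's origin is 37 mm above the box's origin; the plug then has 8 mm of play on each side.
- stone: Bystander: grey sharpening stone in a dark wooden holder, 110 x 52 x 26 mm, lying among the lids and boxes. Origin: centre of its underside, long side along its x.
- palm_gouge: Bystander: short palm gouge (small carving chisel) lying on the bench, about 111 mm long and 24 mm high, wooden handle 30 mm wide towards its -x, steel blade towards its +x. Origin: on the bench under the joint of handle and ferrule.
Mind the look-alikes: they are no part of the job. Leave any orange look-alike of the lid_large_round alone. What is shaped like the box_square but red is not meant.

How it is judged:
At the end, for the whole second after the job is handed in: Each lid released, at rest on its own box: centres within 12 mm, lid origin 34 to 40 mm above the box's, lid and box level within 0.06 rad; square lid in line within 0.2 rad (any quarter turn), oblong within 0.2 rad (either way round); stone and palm gouge within 30 mm of their start (horizontal distance between lid_large_round and box_large_round below 0.012 m and z of lid_large_round in the frame of box_large_round between 0.034 and 0.04 m and angle between each of lid_large_round, box_large_round, lid_small_round, box_small_round, lid_square, box_square, lid_oblong, box_oblong's own z axis and vertical below 0.06 rad and linear speed of each of lid_large_round, lid_small_round, lid_square, lid_oblong below 0.02 m/s and horizontal distance between lid_small_round and box_small_round below 0.012 m and z of lid_small_round in the frame of box_small_round between 0.034 and 0.04 m and horizontal distance between lid_square and box_square below 0.012 m and z of lid_square in the frame of box_square between 0.034 and 0.04 m and (angle between the x axis of lid_square and the x axis of box_square, either way round below 0.2 rad or angle between the x axis of lid_square and the y axis of box_square, either way round below 0.2 rad) and horizontal distance between lid_oblong and box_oblong below 0.012 m and z of lid_oblong in the frame of box_oblong between 0.034 and 0.04 m and angle between the x axis of lid_oblong and the x axis of box_oblong, either way round below 0.2 rad and distance of each of stone, palm_gouge from where it was at the start of the episode below 0.03 m); the robot touches nothing.
It fails at once if a box is pushed more than 40 mm from where it stood (distance of any of box_large_round, box_small_round, box_square, box_oblong from where it was at the start of the episode above 0.04 m).
It fails at once if the sharpening stone or the palm gouge is pushed more than 30 mm (distance of any of stone, palm_gouge from where it was at the start of the episode above 0.03 m).
It also fails if it takes over 106 s, if anything falls off the work surface, if the arm or the gripper's body presses on something with over 40 N, if the wrist force passes 120 N, or if a joint passes its speed limit or range.

## Working session

There is one attempt and no reset: what is moved stays moved. The work goes in short steps, each a Python script; the robot and the scene stay as the last script left them, time stands still between calls to the robot, and variables do not carry over. Pictures are saved under pics/ and viewed, about 12 in all and at most 16, crops included, and the job is handed in when it is done.

```bash
mkdir -p pics; cat > h.py <<'E'
import numpy as np, cv2
from station import robot, gripper_open, gripper_close, imaging, hand_in, readout
def shot(name, f):
    d=imaging.get_image(name); cv2.imwrite(f'pics/{f}.png',d['image'][:,:,::-1]); np.savez(f'pics/{f}.npz',**{k:d[k] for k in('K','k1','T','image')}); return d
def load(f): return dict(np.load(f'pics/{f}.npz'))
def pix2plane(d,uv,z):
    uv=np.asarray(uv,float).reshape(-1,1,2)
    k=np.array([float(d['k1']),0,0,0,0])
    s=cv2.undistortPoints(uv,d['K'],k,None).reshape(-1,2) if True else 0
    r=np.c_[s[:,0],-s[:,1],-np.ones(len(s))]@d['T'][:3,:3].T
    o=d['T'][:3,3]; t=(z-o[2])/r[:,2]
    return o+r*t[:,None]
def world2pix(d,P):
    P=np.asarray(P,float).reshape(-1,3); c=(P-d['T'][:3,3])@d['T'][:3,:3]
    s=np.c_[c[:,0]/-c[:,2],-c[:,1]/-c[:,2],np.ones(len(c))]
    return cv2.projectPoints(s.reshape(-1,1,3),np.zeros(3),np.zeros(3),d['K'],np.array([float(d['k1']),0,0,0,0]))[0].reshape(-1,2)
E
python3 - <<'E'
from h import *
for n in('scene','side','wrist'):
    d=shot(n,n+'0'); print(n,d['K'].tolist(),d['k1'],d['T'].round(3).tolist())
print(readout.current_time(),readout.current_orientation().round(3))
E
```

```text
scene [[440.7605078838744, 0.0, 320.98172034527727], [0.0, 440.7605078838744, 231.39978372459748], [0.0, 0.0, 1.0]] -0.029576080229842917 [[0.36, -0.786, 0.503, 0.992], [0.933, 0.31, -0.183, -0.186], [-0.012, 0.535, 0.845, 0.926], [0.0, 0.0, 0.0, 1.0]]
side [[565.5509444410806, 0.0, 316.4803202723616], [0.0, 565.5509444410806, 240.9691758141461], [0.0, 0.0, 1.0]] 0.01138116465170666 [[-0.93, 0.299, -0.216, 0.199], [-0.368, -0.737, 0.567, 0.748], [0.011, 0.607, 0.795, 1.044], [0.0, 0.0, 0.0, 1.0]]
wrist [[386.78850727747937, 0.0, 317.140188239742], [0.0, 386.78850727747937, 240.07294978813357], [0.0, 0.0, 1.0]] -0.058683462532888336 [[0.436, 0.86, 0.263, 0.34], [-0.9, 0.418, 0.125, -0.529], [-0.002, -0.292, 0.957, 0.373], [0.0, 0.0, 0.0, 1.0]]
0.15 [[-0.     0.9    0.437]
 [ 0.002  0.437 -0.9  ]
 [-1.     0.    -0.002]]
```

View pics/scene0.png

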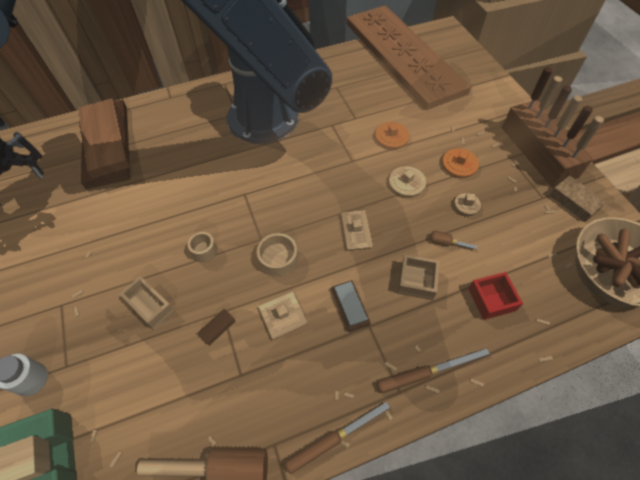

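View pics/side0.png

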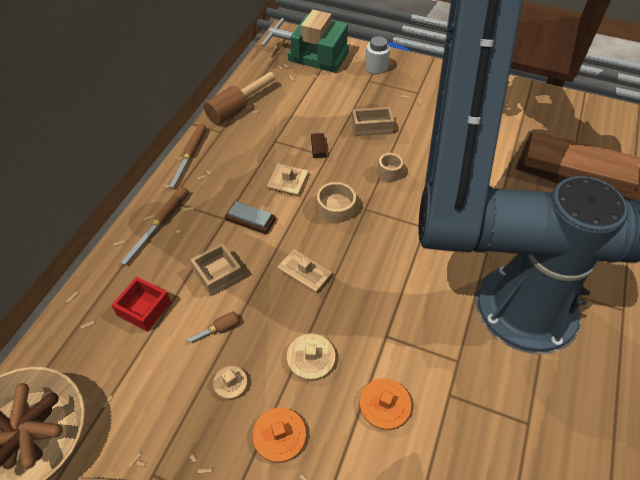

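The scene view shows the pale lids at (408,181) large round, (468,204) small round, (283,313) square and (357,229) oblong. The boxes are at (276,252) large round, (201,245) small round, (419,275) square and (146,301) oblong.

The look-alikes are two orange lids at (393,134) and (461,162), and the red box at (495,294). The side view agrees. Next I'll get rough positions from both views.

```bash
python3 - <<'E'
from h import *
S=load('scene0');D=load('side0')
obj={'lidLR':((408,176),(311,352),.043),'lidSR':((467,199),(232,378),.043),'lidSq':((281,309),(290,173),.043),'lidOb':((355,222),(304,263),.043),
'boxLR':((277,250),(337,199),.044),'boxSR':((201,242),(391,163),.044),'boxSq':((420,272),(216,265),.044),'boxOb':((146,299),(373,119),.044),
'stone':((350,303),(250,214),.026),'gouge':((450,240),(217,327),.015),'orA':((393,130),(386,400),.043),'orB':((460,158),(279,431),.043),'redbox':((496,290),(141,301),.044),'darkblock':((216,325),(319,144),.01)}
for k,(a,b,z) in obj.items():
    p=pix2plane(S,[a],z)[0];q=pix2plane(D,[b],z)[0]; print(k,p[:2].round(3),q[:2].round(3),'diff mm',((p-q)[:2]*1000).round(), 'r',np.hypot(*p[:2]).round(3))
for n in 'scene0','side0':
    d=load(n);print([(k,cv2.cvtColor(d['image'],cv2.COLOR_RGB2HSV)[v[n=='side0'][1]+5,v[n=='side0'][0]+12].tolist()) for k,v in obj.items()])
E
```

```text
lidLR [0.392 0.275] [0.381 0.289] diff mm [ 11. -14.] r 0.479
lidSR [0.511 0.378] [0.498 0.393] diff mm [ 13. -16.] r 0.636
lidSq [ 0.619 -0.145] [ 0.608 -0.137] diff mm [11. -8.] r 0.636
lidOb [0.472 0.091] [0.474 0.099] diff mm [-1. -8.] r 0.481
boxLR [ 0.478 -0.107] [ 0.471 -0.1  ] diff mm [ 6. -8.] r 0.49
boxSR [ 0.392 -0.267] [ 0.388 -0.263] diff mm [ 3. -5.] r 0.474
boxSq [0.649 0.173] [0.646 0.176] diff mm [ 3. -3.] r 0.672
boxOb [ 0.49  -0.412] [ 0.481 -0.403] diff mm [  9. -10.] r 0.641
stone [0.654 0.002] [0.649 0.006] diff mm [ 4. -4.] r 0.654
gouge [0.588 0.293] [0.585 0.296] diff mm [ 2. -3.] r 0.656
orA [0.23  0.312] [0.217 0.327] diff mm [ 12. -15.] r 0.387
orB [0.388 0.431] [0.376 0.451] diff mm [ 11. -20.] r 0.58
redbox [0.749 0.307] [0.746 0.313] diff mm [ 3. -6.] r 0.81
darkblock [ 0.589 -0.287] [ 0.592 -0.293] diff mm [-4.  5.] r 0.655
[('lidLR', [17, 96, 170]), ('lidSR', [16, 97, 168]), ('lidSq', [16, 95, 172]), ('lidOb', [17, 97, 165]), ('boxLR', [17, 98, 112]), ('boxSR', [16, 95, 110]), ('boxSq', [16, 94, 87]), ('boxOb', [17, 97, 124]), ('stone', [25, 15, 99]), ('gouge', [20, 14, 106]), ('orA', [13, 153, 170]), ('orB', [12, 164, 174]), ('redbox', [6, 152, 69]), ('darkblock', [16, 110, 104])]
[('lidLR', [16, 109, 199]), ('lidSR', [16, 108, 220]), ('lidSq', [22, 92, 227]), ('lidOb', [16, 108, 206]), ('boxLR', [16, 108, 205]), ('boxSR', [16, 130, 102]), ('boxSq', [16, 109, 183]), ('boxOb', [16, 110, 95]), ('stone', [70, 14, 164]), ('gouge', [15, 129, 142]), ('orA', [12, 188, 222]), ('orB', [12, 188, 222]), ('redbox', [1, 199, 191]), ('darkblock', [15, 132, 106])]
```

```bash
cat >> h.py <<'E'
def R(a): c,s=np.cos(a),np.sin(a); return np.array([[0,-s,c],[0,c,s],[-1,0,0.]])
E
python3 - <<'E'
from h import *
for i,y in enumerate((-.25,.22)):
    robot.move_ptp([.53,y,.25],R(-np.pi/2)); robot.sleep(.2); shot('wrist',f'w{i}'); print(readout.current_time(),readout.current_q().round(2))
a=cv2.resize(cv2.imread('pics/w0.png'),(400,300));b=cv2.resize(cv2.imread('pics/w1.png'),(400,300))
E
```

```text
1.9 [-0.63  0.45  1.51 -0.    1.18  0.94]
3.8667 [ 0.2   0.44  1.54 -0.    1.16  1.77]
```

View pics/w0.png

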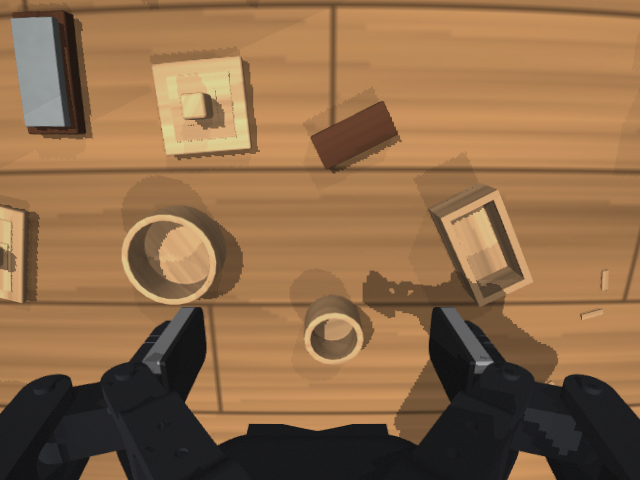

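View pics/w1.png

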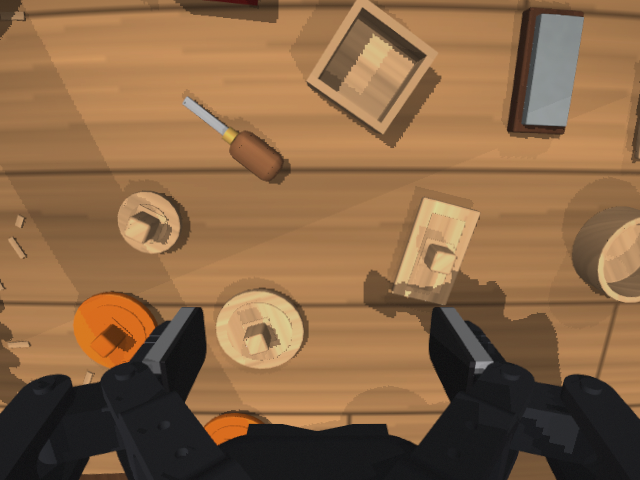

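Both wrist views are clear.
- **w0:** square lid (204,105), large round box (170,258), small round box (334,338), oblong box (481,245).
- **w1:** small round lid (150,222), large round lid (260,328), oblong lid (437,250), square box (373,67). The orange lids are at (115,330) and (235,430).

The pale ones are the ones I want. Now I'll segment the pale wood.

```bash
python3 - <<'E'
from h import *
crops=[('w0',(140,40,130,130)),('w0',(110,195,130,130)),('w0',(290,285,90,90)),('w0',(420,175,130,140)),('w1',(105,180,90,90)),('w1',(205,275,110,110)),('w1',(375,180,120,130)),('w1',(295,0,150,150))]
tiles=[];
for n,(x,y,w,h) in crops:
    im=load(n)['image'][y:y+h,x:x+w]; hsv=cv2.cvtColor(im,cv2.COLOR_RGB2HSV)
    m=((hsv[...,1]<128)&(hsv[...,2]>140)).astype(np.uint8)
    b=cv2.cvtColor(load(n)['image'],cv2.COLOR_RGB2HSV)
    print(n,x,y,hsv[2,2],hsv[-3,-3],'med mask',np.median(hsv[m>0],0) if m.any() else None,m.sum())
    big=cv2.resize(im[:,:,::-1],(200,200),interpolation=cv2.INTER_CUBIC)
    mm=cv2.resize(m*255,(200,200),interpolation=cv2.INTER_NEAREST)
    s=(200/w,200/h)
    for g in range(0,max(w,h),10):
        c=(0,0,255) if (g%50==0) else (160,160,0)
        if g<w: cv2.line(big,(int(g*s[0]),0),(int(g*s[0]),4 if g%50 else 10),c,1)
        if g<h: cv2.line(big,(0,int(g*s[1])),(4 if g%50 else 10,int(g*s[1])),c,1)
    tiles.append(np.vstack([big,cv2.cvtColor(mm,cv2.COLOR_GRAY2BGR)]))
out=np.vstack([np.hstack(tiles[:4]),np.hstack(tiles[4:])])
cv2.imwrite('pics/m.png',cv2.resize(out,(600,600)))
E
```

```text
w0 140 40 [ 15 134 173] [ 15 134 145] med mask [ 19. 102. 220.] 7620
w0 110 195 [ 14 134 169] [ 15 135 176] med mask [ 16. 113. 215.] 4178
w0 290 285 [ 15 133 152] [ 15 135 181] med mask [ 16. 112. 202.] 1528
w0 420 175 [ 14 133 153] [ 15 137 188] med mask [ 15. 114. 212.] 4357
w1 105 180 [ 14 137 140] [ 15 135 172] med mask [ 15. 114. 206.] 2424
w1 205 275 [ 15 136 188] [ 15 134 175] med mask [ 17. 106. 219.] 5081
w1 375 180 [ 15 135 155] [ 15 128  96] med mask [ 16. 112. 217.] 5036
w1 295 0 [ 14 134 139] [ 15 136 191] med mask [ 15. 114. 201.] 6629
```

View pics/m.png

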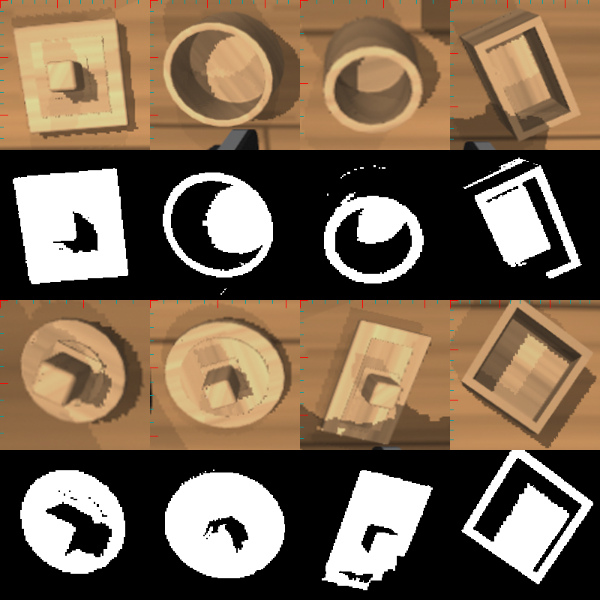

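The masks are clean, apart from the oblong box's shadowed side. I'll lower the brightness limit, fit the shapes, and draw the fits on enlarged crops.

```bash
cat > fit.py <<'E'
from h import *
spec={'lidSq':('w0',(140,40,130,130),.015,'r'),'boxLR':('w0',(110,195,115,130),.044,'e'),'boxSR':('w0',(290,300,90,90),.044,'e'),'boxOb':('w0',(420,175,130,140),.044,'r'),
'lidSR':('w1',(105,180,90,90),.015,'e'),'lidLR':('w1',(205,275,110,110),.015,'e'),'lidOb':('w1',(375,180,120,130),.015,'r'),'boxSq':('w1',(295,0,150,150),.044,'r')}
tiles=[]
for k,(n,(x,y,w,h),z,t) in spec.items():
    d=load(n); hsv=cv2.cvtColor(d['image'],cv2.COLOR_RGB2HSV)[y:y+h,x:x+w]
    vmin=140 if k in('boxLR','boxSR','boxSq','lidSR','lidLR') else 90
    m=((hsv[...,1]<124)&(hsv[...,2]>vmin)&(hsv[...,1]>60)).astype(np.uint8)
    m=cv2.morphologyEx(m,cv2.MORPH_OPEN,np.ones((2,2),np.uint8))
    c=max(cv2.findContours(m,cv2.RETR_EXTERNAL,cv2.CHAIN_APPROX_NONE)[0],key=lambda c:cv2.contourArea(cv2.convexHull(c)))
    hull=cv2.convexHull(c).reshape(-1,2)+[x,y]
    P=pix2plane(d,hull,z)[:,:2]
    # fit on metric plane
    Q=(P*10000).astype(np.float32)
    if t=='e': 
        (cx,cy),r=cv2.minEnclosingCircle(Q); e=cv2.fitEllipse(Q); print(k,'circle',round(cx/1e4,4),round(cy/1e4,4),'diam',round(r/5e3,4),'ell',np.round(e[0],0)/1e4,np.round(e[1],0)/1e4)
    else:
        rr=cv2.minAreaRect(Q); b=cv2.boxPoints(rr)/1e4; e=b[1]-b[0]; f=b[2]-b[1]
        L=e if np.hypot(*e)>np.hypot(*f) else f
        print(k,'rect',np.round(rr[0],0)/1e4,np.round(rr[1],0)/1e4,'long-axis yaw',round(float(np.arctan2(L[1],L[0])),3))
    im=np.ascontiguousarray(d['image'][y:y+h,x:x+w,::-1]); s=4 if k.startswith('lid') else 3
    im=cv2.resize(im,(200,200),interpolation=cv2.INTER_CUBIC)
    cv2.polylines(im,[((hull-[x,y])*[200/w,200/h]).astype(np.int32)],True,(255,0,0),1); tiles.append(im)
cv2.imwrite('pics/fit.png',np.vstack([np.hstack(tiles[:4]),np.hstack(tiles[4:])]))
E
python3 fit.py
```

```text
lidSq rect [ 0.6186 -0.1436] [0.0841 0.0849] long-axis yaw -1.503
boxLR circle 0.4765 -0.1066 diam 0.0938 ell [ 0.4764 -0.1068] [0.0928 0.0935]
boxSR circle 0.3927 -0.2662 diam 0.0658 ell [ 0.3917 -0.2671] [0.0602 0.0643]
boxOb rect [ 0.4916 -0.4104] [0.1199 0.0641] long-axis yaw 0.514
lidSR circle 0.5075 0.3914 diam 0.0654 ell [0.5075 0.3913] [0.0646 0.0651]
lidLR circle 0.3843 0.2834 diam 0.0987 ell [0.384  0.2833] [0.0972 0.0979]
lidOb rect [0.4745 0.0974] [0.0634 0.1085] long-axis yaw -0.248
boxSq rect [0.6506 0.1728] [0.0806 0.0807] long-axis yaw -0.581
```

View pics/fit.png

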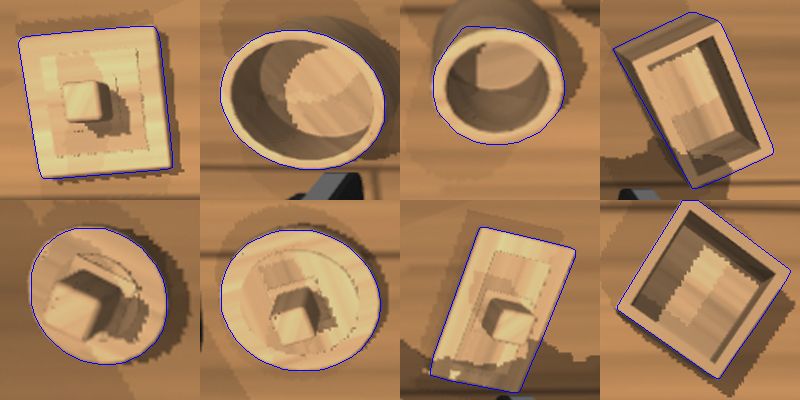

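The fitted sizes match the given ones to within about 1–2 mm. The exception is the oblong box, whose hull also takes in its outer left wall, so I'll use its rim corners TR (498,189), BR (532,280) and BL (482,306). Large round lid first.

```bash
cat >> h.py <<'E'
def near(a,ref,per): return a+per*round((ref-a)/per)
def pick(x,y,yaw,zt=.018):
    th=np.arctan2(y,x); a=near(yaw,th,np.pi/2)
    robot.move_ptp([x,y,.12],R(a)); robot.movel([x,y,zt],feed=.12)
    gripper_close(40); w=readout.current_width()
    robot.movel([x,y,.15],feed=.2); w2=readout.current_width()
    print('pick width',round(w,3),round(w2,3),'t',round(readout.current_time(),2)); return w2
def place(x,y,yaw,per,zt=.055):
    th=np.arctan2(y,x); a=near(yaw,th,per)
    robot.move_ptp([x,y,.15],R(a)); robot.movel([x,y,zt+.02],feed=.15)
    hit=robot.movel([x,y,zt-.003],feed=.04,stop_force=6); p=readout.current_tool_pos(); f=readout.current_ft_force()
    gripper_open(); robot.movel([x,y,.17],feed=.2)
    print('place hit',hit,'z',p.round(4),'F',f.round(1),'t',round(readout.current_time(),2))
E
python3 - <<'E'
from h import *
d=load('w0'); P=pix2plane(d,[(498,189),(532.5,280),(482,306)],.044)[:,:2]
v=P[0]-P[1]; print('boxOb sides',np.linalg.norm(v),np.linalg.norm(P[2]-P[1]),'c',(P[0]+P[2])/2,'yaw',np.arctan2(v[1],v[0]))
s=P[2]-P[1]; print('short yaw+90',np.arctan2(s[1],s[0])-np.pi/2)
w=pick(.3843,.2834,.15)
if w>.1: place(.4765,-.1067,.15,np.pi/2)
robot.move_ptp([.53,.22,.25],R(-np.pi/2)); shot('wrist','w2'); shot('side','s2')
E
```

```text
boxOb sides 0.10233030415523357 0.05535669782733981 c [ 0.48757185 -0.41621294] yaw 0.48381992598196283
short yaw+90 0.5286775981356966
pick width 0.269 0.271 t 7.63
place hit True z [ 0.4767 -0.107   0.055 ] F [-0.1 -0.3  5.2] t 11.64
```

View pics/s2.png

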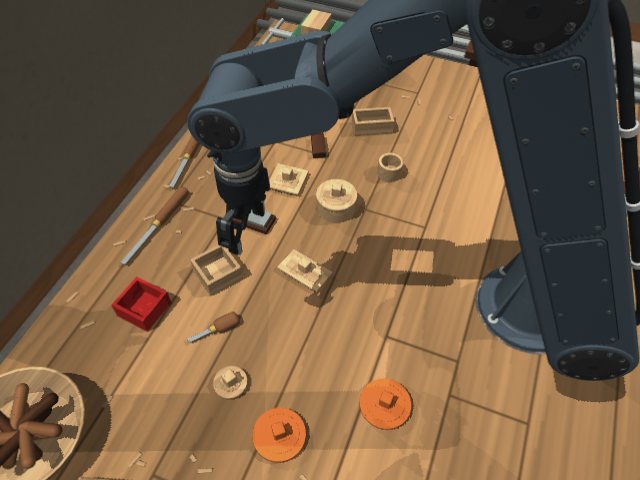

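The large round lid sits on its box at (337,197), and contact came at exactly the expected height (TCP z 0.055). The oblong rim corners give sides of 102 x 55 mm against 104 x 58 given, so that fit is good. On to the other three.

```bash
python3 - <<'E'
from h import *
pi=np.pi
for n,(x,y,a),(X,Y,A),per in (('SR',(.5075,.3914,-.40),(.392,-.267,-.40),pi/2),('Ob',(.4745,.0974,-.27),(.4876,-.4162,.505),pi),('Sq',(.6186,-.1436,.068),(.6506,.1728,-.581),pi/2)):
    print(n)
    if n=='Ob': # keep knob-to-plate correspondence: jaw offset from lid x axis
        ap=near(a,np.arctan2(y,x),pi/2); A=A+(ap-a)
    w=pick(x,y,a)
    if not .2<w<.35: print('grasp bad'); break
    place(X,Y,A,per)
robot.move_ptp([.53,.22,.25],R(-pi/2)); robot.sleep(.2); shot('wrist','w3')
robot.move_ptp([.53,-.25,.25],R(-pi/2)); robot.sleep(.2); shot('wrist','w4'); print(readout.current_time())
E
```

```text
SR
pick width 0.26 0.258 t 18.29
place hit True z [ 0.3923 -0.2671  0.0549] F [0.5 0.4 1.9] t 23.19
Ob
pick width 0.249 0.245 t 27.01
place hit True z [ 0.4876 -0.4163  0.0552] F [0.2 0.3 2.9] t 31.4
Sq
pick width 0.25 0.253 t 34.98
place hit True z [0.6506 0.1729 0.0552] F [0.  0.3 4. ] t 38.72
43.2083
```

View pics/w3.png

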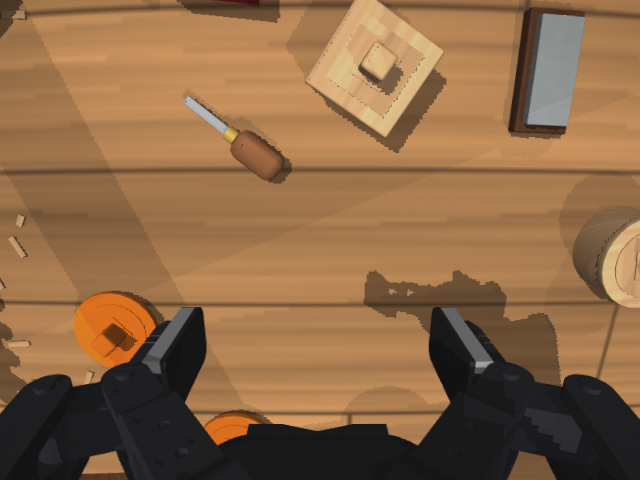

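View pics/w4.png

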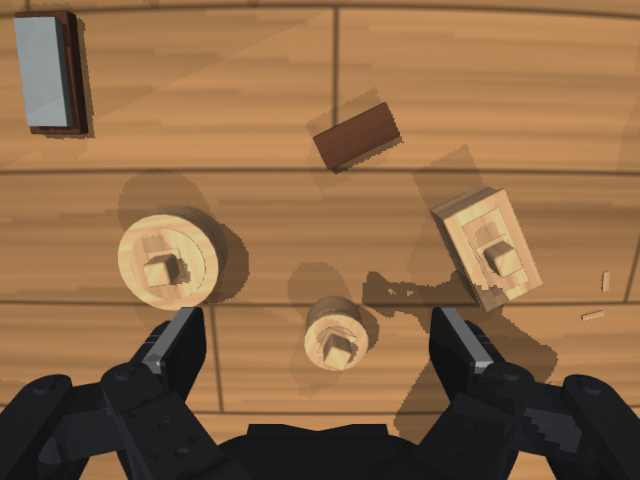

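All four lids look home: square (375,67) in w3, and large round (169,262), small round (336,342) and oblong (487,248) in w4. The stone and gouge are at the same pixels as before. One numeric check of the lid plates at z = 0.052 comes before handing in.

```bash
python3 - <<'E'
from h import *
for k,n,(x,y,w,h),t,box in (('LR','w4',(110,205,115,108),'e',(.4765,-.1067)),('SR','w4',(295,300,85,80),'e',(.392,-.267)),('Ob','w4',(420,175,135,145),'r',(.4876,-.4162,.505)),('Sq','w3',(295,0,155,145),'r',(.6506,.1728,-.581))):
    d=load(n); s=cv2.cvtColor(d['image'],cv2.COLOR_RGB2HSV)[y:y+h,x:x+w]
    m=((s[...,1]<124)&(s[...,2]>140)&(s[...,1]>60)).astype(np.uint8); m=cv2.morphologyEx(m,cv2.MORPH_OPEN,np.ones((3,3),np.uint8))
    c=max(cv2.findContours(m,cv2.RETR_EXTERNAL,cv2.CHAIN_APPROX_NONE)[0],key=cv2.contourArea); c=cv2.convexHull(c).reshape(-1,2)+[x,y]
    Q=(pix2plane(d,c,.052)[:,:2]*1e4).astype(np.float32)
    e=cv2.fitEllipse(Q) if t=='e' else cv2.minAreaRect(Q)
    yaw=''
    if t=='r':
        b=cv2.boxPoints(e)/1e4; E=max(b[1]-b[0],b[2]-b[1],key=np.linalg.norm); per=np.pi if k=='Ob' else np.pi/2
        yaw=(near(np.arctan2(E[1],E[0]),box[2],per)-box[2]).round(3)
    print(k,'size mm',np.round(np.array(e[1])/10,1),'offset mm',((np.array(e[0])/1e4-box[:2])*1000).round(1),'dyaw',yaw)
E
```

```text
LR size mm [96.9 97.5] offset mm [1.  0.6] dyaw 
SR size mm [64.7 66.2] offset mm [1.2 0.2] dyaw 
Ob size mm [108.5  61.7] offset mm [1.7 0.9] dyaw 0.008
Sq size mm [83.4 83.5] offset mm [-0.2  1.5] dyaw -0.003
```

```bash
python3 - <<'E'
from h import *
hand_in(); print(readout.current_time())
E
```

```text
the job is handed in; nothing more can be done
the job is handed in; nothing more can be done
```

All four pale lids are on their own boxes, and the job is handed in. It took about 43 s of robot time against the 106 s limit; the hand-in gives no verdict.

- **Fit:** the last wrist pictures put the lid centres within 2 mm of where I measured the boxes before placing. The square and oblong lids are in line within 0.01 rad.
- **Height:** each lid touched down at TCP z of about 0.055 m, the height expected for a plate lying on the rim. I did not measure lid tilt separately.
- **Surroundings:** by eye, the stone, palm gouge and look-alikes show no movement. The arm stands clear of everything.
- **Disagreements:** my first hand-picked points from the scene and side cameras differed by up to 2 cm, so I relied on the wrist-camera fits, which matched the given sizes. The oblong box's first outline included its outer wall, so I re-measured it from its rim corners. No check failed after that.

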